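# Open the latched gate of the toy boatyard

### The arm

A 6-joint arm with a two-finger parallel gripper is mounted at the origin on the work surface. World frame = base frame: x ahead of the robot, y to its left, z up, the work surface at z = 0. Lengths are in m, angles in degrees, forces in N, time in s.
With the tool pointing down it reaches from about 0.25 to 0.725 m from the base axis. Payload 9.7 kg.
Tool frame: the origin (TCP) lies between the finger pads; the fingertips stand 11 mm ahead of it and the grasp point (between the pads) lies 8 mm behind it; y points along the fingers, x is the direction in which the jaws open and shut, and the axes are right-handed (so a half turn about y gives the same grasp; the last joint's range is limited). The gripper opens to 85 mm and grips with 20 to 120 N. Pads are 22 mm wide; open, the fingers measure 114 mm over their backs; the gripper's body (76 mm by 85 mm) begins 54 mm behind the grasp point. The pads swing forward as they close: fully open they stand 13 mm farther back than shut.
Start: joints at [65.145, 4.979, 10.078, 95.1, 0, 90], TCP at [0.231, 0.499, 0.242] pointing down, gripper open.
Joint ranges: [-179.16, 179.16], [-48.56, 103.87], [-65.8, 70.77], [-126.05, 130.52], [-82.76, 87.17], [-180, 180]. Speed limits (degrees/s): [127.2, 127.2, 147.25, 180, 180, 180].

### API

Orientations are given as [roll, pitch, yaw] about the fixed x, y, z axes, in that order (R = Rz(yaw) Ry(pitch) Rx(roll)).
In Python, from workcell import bot, vision gives the robot as it stands. The module is installed in compiled form; this text tells all that it offers.
- The arm moves only by the shell command python3 -m crank 'ROWS' [OPENING] [FORCE]. ROWS is text: rows parted by semicolons, each of 6 numbers parted by spaces: the shift along the tool's x, y, z in m, then the turn, a rotation vector about the tool's x, y, z in rad. A call has 1 to 8 rows; each row is the pose to reach, as a shift and turn from the pose commanded when the call began, along the tool's axes at that moment; what a row does not reach only later rows make up. A row lasts 1/10 s, in which the tool goes at most 50 mm and 8.59 degrees, less where a joint would pass 70% of its speed; a pose out of reach is approached as far as the arm can. A call with a gripper value outside its range is refused whole. OPENING is the gripper's target within -1 to 1 (shut at 1, half-way at 0, fully open at -1), set as the call begins (- or left out, the last holds). The fingers move at their own pace and stop on an object; FORCE is the grip in N (left out, the last holds). Time passes only in rows, so rows that repeat a pose let the fingers close. It gives the time, the measured TCP pose, the force and the opening at its end, in the units of the state.
- bot.get_obs(): the state, without advancing time (a new reading comes with each control period).
- vision.camera(name): name is "scene" or "side" or "wrist"; returns the picture (480x640x3 uint8, red, green, blue); there is no depth.
- vision.get_calibration(name): a dict with "fx", "fy", "cx", "cy" (pixels), "rvec" (rotation vector, rad) and "tvec" (3), from world to camera coordinates, as OpenCV has them. Camera axes: x right, y down, z forward; pixel columns grow to the right and rows downward; lengths in m; the calibration is good to about 2 mm. The wrist camera is an equidistant fisheye: a pixel r from the principal point sees the ray r / f radians off the axis. A picture is of the moment at which its call begins: read the wrist's pose just before it. get_calibration takes no time and is no camera call; for the wrist camera it gives the pose at the moment of the call.
- bot.job_done(): hands the job in, once; it reports no verdict.
The state is a dict: "time": time; "q": joint angles; "qd": joint speeds; "joint_efforts": joint torques, N m; "ee_pos": TCP position; "tcp_rot": TCP orientation; "wrist_force": force on the tool from outside, world axes, zero at the start; "torque": the same for the moment, N m; "opening": finger opening in m.
Only numpy, scipy, OpenCV 4.12 (cv2) and the standard library are available. Lean on these libraries where they do the work, as an engineer would, in place of code of your own. Each camera call takes 0.05 s, during which the arm holds its last target. There are 200 camera calls.

### The job

Open the toy boatyard so that the tugboat can come out: lift the gate's latch bar by its ball knob out of the catch while the gate is still shut, then swing the gate wide open (about a right angle) towards you. Go by feel, never forcing the bar against the catch's lip or hood; leave the gate standing open with the bar dropped back level and leave all other toys where they are.

Things in the scene. Friction and masses are not known exactly. Their poses are not given: they have to be found in the camera images.
- yard: beechwood toy boatyard fixed to the bench: fence on three sides 70 to 85 mm high, open top, gate on the side nearest the robot. Origin on the bench, on the gate line, 75 mm from the hinge axis; x points from the gate into the yard (gate normal), y along the gate towards its hinge, z up. Hinge post 125 mm high at y = 87 to 115 mm
- gate (a joint): angle of the gate about its upright hinge, rad: 0 shut, grows as the free edge swings out towards the robot (-x of the yard), stop at 1.65. The gate is 130 mm wide, 100 mm high, 14 mm thick, 0.28 to 0.46 kg; it stays where it is left (hinge friction about 0.06 N m)
- gate_hinge (a point): point on the gate's upright hinge axis at bench height; turns with the gate: axes as the yard's when the gate is shut
- latch: steel latch bar 8 mm thick, 10 high, 150 long, on the gate's robot-side face, 0.11 to 0.24 kg. Origin on its pivot pin (level, normal to the gate): 88 mm above the bench, 20 mm from the hinge axis, 13 mm in front of the gate's middle plane. It runs to the yard's -y, tip 137 mm from the pivot; rests level by gravity, lifts tip-up to 0.6 rad, falls back when let go. z is vertical when down
- knob (a point): centre of the beechwood ball knob, 26 mm diameter, on an 8 mm steel stem standing on the bar: with the bar down it is 90 mm from the pivot along the bar and 67 mm above it (155 mm above the bench); 49 mm free between ball and bar. It can be pinched from above; the ball can turn between the fingers as bar and gate swing
- post: wooden catch post fixed to the yard at its y = -107 mm, 30 x 26 mm, 160 mm high; origin on the bench under its centre. It carries the steel catch that holds the bar's end: a lip (4 mm plate, 2 mm in front of the bar) bars the way out; above it is a hood. The catch gives about 1 mm per 7 N outward and upward and is overstrained above 10 N
- catch_slot (a point): mid-height of the slot in which the catch is clamped, 132 mm from the latch pivot along the bar. The opening between lip top and hood is 16.5 mm high (3 to 6 mm of play for the bar): raise the bar into it, then swing out. Its height differs each time and is NOT measured: lip top 6 to 44 mm above the resting bar's underside. Lifted past it the bar meets the hood; pulled too soon, the lip
- tugboat: teal plastic tugboat, 140 x 62 x 96 mm, standing in the yard; origin under its centre. Leave alone
- jar: closed glass jar of marbles, 80 mm diameter, 126 mm high, right of the post; origin under its centre. Leave alone
- half_moon: beechwood half-moon block, 90 x 30 x 45 mm, standing on its flat side; origin under its centre. Leave alone
- carriage: red wooden train carriage, 110 x 50 x 64 mm, left in front of the yard; origin under its centre. Leave alone
- bucket: grey aluminium toy bucket, 100 mm diameter, 95 mm high, left of the yard; origin under its centre. Leave alone
- arch_block: beechwood arch block, 90 x 30 x 72 mm, far left; origin under its centre. Leave alone
- round_block: beechwood cylinder block, 40 mm diameter, 70 mm high, far right; origin under its centre. Leave alone

How it is judged (in metres and radians):
On the way, in this order (a step that is already met when the one before it is completed fails the run):
1. the latch bar is lifted while the gate is still shut (angle between latch's own z axis and vertical above 0.04 rad and value of joint gate below 0.05 rad), for 0.2 s.
2. the gate is swung wide open (value of joint gate above 1.3 rad), for 0.2 s.
At the end, for the whole second after the job is handed in: the gate stands open by at least 1.3 rad (75 degrees) and is at rest, and the latch bar hangs level again on its stop (within 0.06 rad) (value of joint gate above 1.3 rad and angle between latch's own z axis and vertical below 0.06 rad and velocity of joint gate between -0.05 and 0.05 rad/s); the robot touches nothing.
It fails at once if the latch bar is forced against the catch (more than 10 N) (contact force between latch and post above 10 N).
It fails at once if another toy is shifted by more than 25 mm or tipped over (distance of any of tugboat, jar, half_moon, carriage, bucket, arch_block, round_block from where it was at the start of the episode above 0.025 m or angle between any of tugboat, jar, half_moon, carriage, bucket, arch_block, round_block's own z axis and vertical above 0.5 rad).
It also fails if it takes over 48 s, if anything falls off the work surface, if the arm or the gripper's body presses on something with over 40 N, if the wrist force passes 120 N, or if a joint passes its speed limit or range.

## Working session

There is one attempt and no reset: what is moved stays moved. The work goes in short steps, Python scripts to look and compute and a shell command to move; the robot and the scene stay as the last step left them, time stands still between calls to the robot, and variables do not carry over. Pictures are saved under pics/ and viewed, about 8 in all and at most 12, crops included, and the job is handed in when it is done.

```bash
mkdir -p pics
cat > h.py <<'E'
import numpy as np, cv2
from workcell import bot, vision
def cal(n):
    c=vision.get_calibration(n); R=cv2.Rodrigues(np.array(c["rvec"],float))[0]
    return c,R,np.array(c["tvec"],float).ravel()
def ray(n,u,v):
    c,R,t=cal(n); x=(u-c["cx"])/c["fx"]; y=(v-c["cy"])/c["fy"]
    if n=="wrist":
        r=np.hypot(x,y); d=np.array([np.sin(r)*x/max(r,1e-9),np.sin(r)*y/max(r,1e-9),np.cos(r)])
    else: d=np.array([x,y,1.])
    d=R.T@d; return -R.T@t, d/np.linalg.norm(d)
def plane(n,u,v,z):
    o,d=ray(n,u,v); return o+d*(z-o[2])/d[2]
def tri(a,b):
    (o1,d1),(o2,d2)=a,b
    s=np.linalg.lstsq(np.c_[d1,-d2],o2-o1,rcond=None)[0]
    p,q=o1+s[0]*d1,o2+s[1]*d2; return (p+q)/2,np.linalg.norm(p-q)
def save(n,f):
    im=vision.camera(n); cv2.imwrite("pics/"+f,im[:,:,::-1]); return im
E
python3 - <<'E'
from h import *
np.set_printoptions(precision=4,suppress=True)
print(bot.get_obs())
for n in("scene","side","wrist"):
    save(n,n+"0.png"); c,R,t=cal(n); print(n,c["fx"],-R.T@t,R[2])
E
```

```text
{'time': 0.0, 'q': array([65.1462,  5.0106, 10.0343, 95.0999, -0.0027, 90.    ]), 'qd': array([-0.0955, -0.115 ,  0.0163,  0.0346,  0.0473, -0.0941]), 'joint_efforts': array([  0.0022, -52.0372,  46.4816,   0.0158,   0.0001,   0.    ]), 'ee_pos': array([0.2311, 0.4989, 0.2416]), 'tcp_rot': array([-90.0027,   0.0763,  65.1463]), 'wrist_force': array([0.5207, 0.1603, 0.1248]), 'torque': array([ 0.0078,  0.0089, -0.0053]), 'opening': 0.08518792406431817}
scene 613.3393540547829 [ 1.2724 -0.4589  1.4931] [-0.4277  0.2852 -0.8577]
side 537.0396929655996 [-0.1577 -0.9663  0.8348] [ 0.5179  0.6866 -0.5102]
wrist 371.64829954431775 [0.1562 0.5342 0.3736] [ 0.2902 -0.1356 -0.9473]
```

View pics/scene0.png

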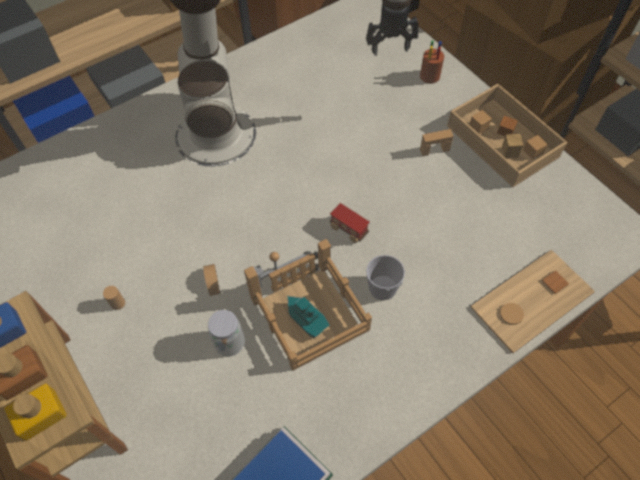

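View pics/side0.png

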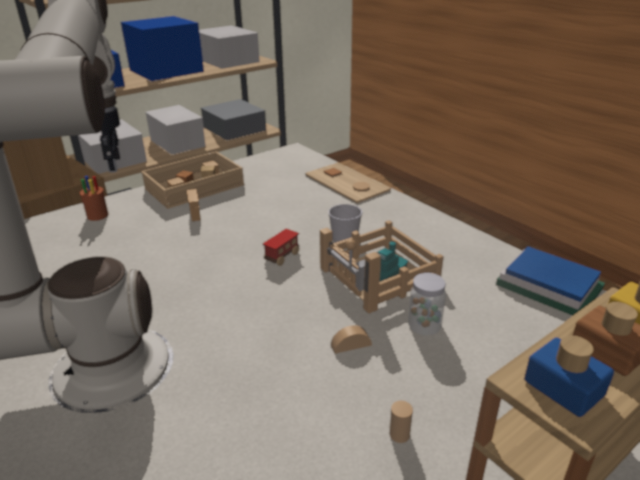

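The scene view shows the yard with the knob near (274,257), the catch post top near (252,272) and the hinge post top near (324,246). In the side view the posts are near (373,258) and (326,233). I'll zoom in on both next.

Run:
```python
import cv2,numpy as np
a=cv2.imread("pics/scene0.png")[230:330,235:335];b=cv2.imread("pics/side0.png")[215:315,310:410]
cv2.imwrite("pics/z.png",np.hstack([cv2.resize(i,(400,400),interpolation=cv2.INTER_CUBIC) for i in(a,b)]))
```

```text
(no output)
```

View pics/z.png

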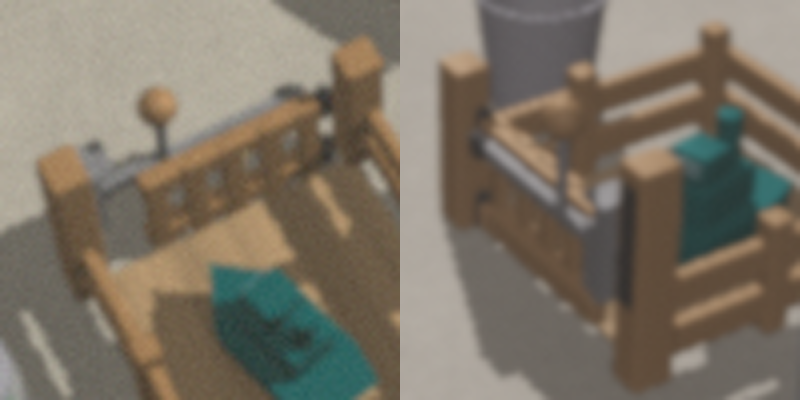

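The zoom shows the ball knob at scene (274.5,256.5) and side (351.2,243.2). The catch post top is at (251.2,271)/(373,255.5), and the hinge post top at (324.2,244)/(325.8,231.5). The bar is below the knob, and the grey catch plate sits at the post.

Run:
```python
from h import *
np.set_printoptions(precision=4,suppress=True)
P={}
for n,a,b,z in(("knob",(274.5,256.5),(351.2,243.2),.155),("post",(251.2,271),(373,255.5),.16),("hinge",(324.2,244),(325.8,231.5),.125)):
    p,e=tri(ray("scene",*a),ray("side",*b)); P[n]=(plane("scene",*a,z)+plane("side",*b,z))/2
    print(n,p,e,plane("scene",*a,z),plane("side",*b,z))
d=P["hinge"]-P["post"];print(np.linalg.norm(d[:2]),np.degrees(np.arctan2(d[1],d[0])))
yy=d[:2]/np.linalg.norm(d[:2]); xx=np.array([yy[1],-yy[0]])
r=P["knob"]-P["post"]; print("knob in yard from post x,y",r[:2]@xx,r[:2]@yy, "expect x -.013,y ~ +.072(=75-20-90+107)")
```

```text
knob [ 0.5712 -0.1283  0.1555] 0.0018056850705957406 [ 0.5703 -0.1274  0.155 ] [ 0.5717 -0.1289  0.155 ]
post [ 0.5743 -0.2     0.1563] 0.006132581782662924 [ 0.5742 -0.1981  0.16  ] [ 0.5704 -0.208   0.16  ]
hinge [0.5967 0.0058 0.1188] 0.004392636416355348 [0.5982 0.0057 0.125 ] [ 0.5901 -0.0057  0.125 ]
0.20421715286702943 83.86110823369258
knob in yard from post x,y -0.009249434567261875 0.07429333735481042 expect x -.013,y ~ +.072(=75-20-90+107)
```

```bash
cat >> h.py <<'E'
from scipy.spatial.transform import Rotation as Ro
np.set_printoptions(precision=4,suppress=True)
def row(p,yaw,tilt=None):
    s=bot.get_obs(); R=Ro.from_euler("xyz",s["tcp_rot"],degrees=True)
    T=Ro.from_euler("xyz",[-90,0,yaw],degrees=True)
    print("t",s["time"],"q",s["q"],"pos",s["ee_pos"],s["tcp_rot"],"F",s["wrist_force"],"op",s["opening"])
    print("row",np.round(np.r_[R.inv().apply(np.array(p)-s["ee_pos"]),(R.inv()*T).as_rotvec()],4))
E
r="-0.426 -0.03 -0.572 0 1.24 0"
python3 -m crank '-0.426 -0.03 -0.572 0 1.24 0;-0.426 -0.03 -0.572 0 1.24 0;-0.426 -0.03 -0.572 0 1.24 0;-0.426 -0.03 -0.572 0 1.24 0;-0.426 -0.03 -0.572 0 1.24 0;-0.426 -0.03 -0.572 0 1.24 0;-0.426 -0.03 -0.572 0 1.24 0;-0.426 -0.03 -0.572 0 1.24 0' 0
python3 -c "
from h import *
row([.571,-.128,.27],-6);print([plane('scene',350,222,.06)])"
```

```text
time: 0.95
ee_pos: [0.4221, 0.1458, 0.2592]
tcp_rot: [-90.0, -0.0, -4.0]
wrist_force: [1.0, 0.9, -0.2]
opening: 0.0425
t 0.95 q [ 19.0515  -8.6915  -1.336   97.3346   0.0017 113.0063] pos [0.4221 0.1458 0.2592] [-89.9903  -0.0185  -3.9548] F [ 0.9888  0.9232 -0.2358] op 0.042504650640519816
row [ 0.1674 -0.0108 -0.2629 -0.0002  0.0357  0.0003]
[array([0.5496, 0.1273, 0.06  ])]
```

```bash
python3 -m crank '0.1674 -0.0108 -0.2629 0 -3 0;0.1674 -0.0108 -0.2629 0 -3 0;0.1674 -0.0108 -0.2629 0 -3 0;0.1674 -0.0108 -0.2629 0 -3 0;0.1674 -0.0108 -0.2629 0 -3 0;0.1674 -0.0108 -0.2629 0 -3 0;0.1674 -0.0108 -0.2629 0 -3 0;0.1674 -0.0108 -0.2629 0 -3 0' 0
python3 -c "
from h import *
row([.571,-.128,.27],174)"
```

```text
time: 1.75
ee_pos: [0.5735, -0.1291, 0.2679]
tcp_rot: [-89.9, 0.1, 60.7]
wrist_force: [0.2, 0.8, -0.9]
opening: 0.0426
t 1.75 q [-12.6705  11.1525  19.842   98.8037  -0.0427  16.6523] pos [ 0.5735 -0.1291  0.2679] [-89.9029   0.0736  60.6772] F [ 0.1568  0.7952 -0.8712] op 0.042555667507147656
row [-0.0002 -0.0021  0.0027 -0.0024 -1.9779  0.0008]
```

```bash
python3 -m crank '0 -0.002 0.002 0 -1.978 0;0 -0.002 0.002 0 -1.978 0;0 -0.002 0.002 0 -1.978 0;0 -0.002 0.002 0 -1.978 0;0 -0.002 0.002 0 -1.978 0;0 -0.002 0.002 0 -1.978 0;0 -0.002 0.002 0 -1.978 0;0 -0.002 0.002 0 -1.978 0'
python3 -c "
from h import *
row([.571,-.128,.27],174)"
```

```text
time: 2.55
ee_pos: [0.5704, -0.1242, 0.2715]
tcp_rot: [-90.0, -0.0, 129.7]
wrist_force: [-0.1, -0.2, -0.5]
opening: 0.0426
t 2.55 q [-12.2844  10.6003  19.6111  99.0482   0.0005 -51.9388] pos [ 0.5704 -0.1242  0.2715] [-89.9774  -0.0298 129.6543] F [-0.1454 -0.2075 -0.5203] op 0.042593977569603196
row [-0.0033  0.0015  0.002  -0.0002 -0.774   0.0006]
```

```bash
python3 -m crank '-0.003 0.0015 0.002 0 -0.774 0;-0.003 0.0015 0.002 0 -0.774 0;-0.003 0.0015 0.002 0 -0.774 0;-0.003 0.0015 0.002 0 -0.774 0;-0.003 0.0015 0.002 0 -0.774 0;-0.003 0.0015 0.002 0 -0.774 0;-0.003 0.0015 0.002 0 -0.774 0'
python3 - <<'E'
from h import *
row([.571,-.128,.27],174)
c,R,t=cal("wrist"); save("wrist","w1.png")
def proj(p):
    q=R@np.array(p)+t; r=np.arctan2(np.hypot(q[0],q[1]),q[2]); k=r/np.hypot(q[0],q[1])
    return c["cx"]+c["fx"]*k*q[0], c["cy"]+c["fy"]*k*q[1]
print(proj([.571,-.128,.155]),proj([.572,-.2,.16]))
E
```

```text
time: 3.25
ee_pos: [0.5708, -0.1278, 0.2702]
tcp_rot: [-90.0, -0.0, 173.5]
wrist_force: [-0.4, -0.3, 0.0]
opening: 0.043
t 3.25 q [-12.6187  10.707   19.5781  98.8952  -0.0016 -96.095 ] pos [ 0.5708 -0.1278  0.2702] [-90.001   -0.0241 173.4763] F [-0.412  -0.2676  0.0018] op 0.043018386106242215
row [-0.0003  0.0002  0.0002  0.     -0.0091  0.0004]
(np.float64(326.7840290271246), np.float64(239.77574885278014)) (np.float64(312.4575323332955), np.float64(136.91712324780215))
```

View pics/w1.png

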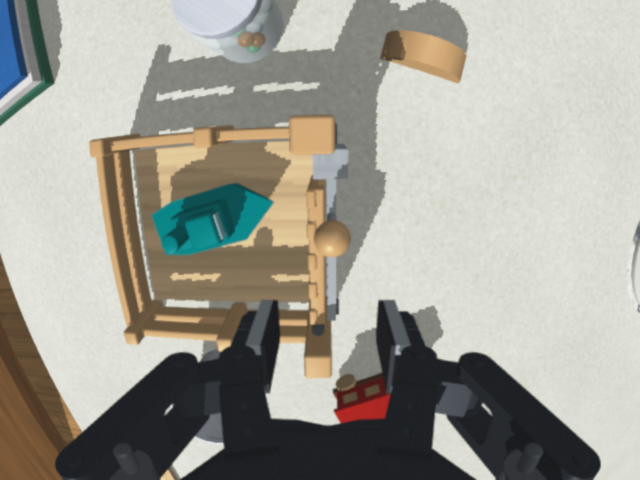

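The wrist view shows the knob at about (332,238) (predicted 327,240), the post top at (312,135), the gate's top rail at x≈317 and the bar at x≈332. The fingers are clear of everything. I'll refine the knob position and the gate direction.

Run:
```python
from h import *
im=cv2.imread("pics/w1.png")
g=cv2.medianBlur(cv2.cvtColor(im,cv2.COLOR_BGR2GRAY)[200:280,290:375],3)
print(cv2.HoughCircles(g,cv2.HOUGH_GRADIENT,1,50,param1=80,param2=12,minRadius=12,maxRadius=24))
hsv=cv2.cvtColor(im,cv2.COLOR_BGR2HSV)
m=((hsv[...,1]>70)&(hsv[...,0]<25))[205:275,322:370]
ys,xs=np.nonzero(m); print("mask rows",ys.min()+205,ys.max()+205,"right edge",xs.max()+322)
P=[plane("wrist",u,v,.155) for u,v in((332,238),)];print(P)
a,b=plane("wrist",310,182,.1),plane("wrist",325,182,.1);print("gate width",a,b)
for v in(185,210,275,295):
    # rail right/left edges in row via saturation
    r=hsv[v,295:345]; print(v,"".join("#" if (s>70 and h<25) else "." for h,s,_ in r))
```

```text
[[[38.5 38.5 22.1]]]
mask rows 205 274 right edge 349
[array([ 0.5672, -0.1289,  0.155 ])]
gate width [ 0.5812 -0.1611  0.1   ] [ 0.5689 -0.1597  0.1   ]
185 ##############################....................
210 ##############################....................
275 ##############################....................
295 ##############################....................
```

Run:
```python
from h import *
a,b=plane("wrist",324.7,185,.1),plane("wrist",324.7,295,.1);d=b-a
print(a,b,np.degrees(np.arctan2(d[1],d[0])))
yy=d[:2]/np.linalg.norm(d[:2]); xx=np.array([yy[1],-yy[0]])
print("gate middle line ->knob x", (plane("wrist",331.5,238,.155)-a)[:2]@xx,"expected -.006 from front face")
print(plane("wrist",331.5,238,.155),plane("wrist",312,135,.16))
row([.567,-.129,.17],174)
```

```text
[ 0.5695 -0.1572  0.1   ] [ 0.5812 -0.0577  0.1   ] 83.29601350261787
gate middle line ->knob x -0.005154365978845259 expected -.006 from front face
[ 0.5676 -0.1289  0.155 ] [ 0.5721 -0.2013  0.16  ]
t 3.3 q [-12.6191  10.7022  19.5815  98.8978  -0.     -96.0554] pos [ 0.5708 -0.1278  0.2702] [-90.0019  -0.0184 173.4363] F [ 0.7727 -0.1709 -0.2096] op 0.04272447523323847
row [ 0.0036  0.1002  0.0016  0.     -0.0098  0.0003]
```

```bash
python3 -m crank '0.003 0.03 0.0013 0 0 0;0.003 0.07 0.0013 0 0 0;0.003 0.1 0.0013 0 0 0;0.003 0.12 0.0013 0 0 0;0.003 0.124 0.0013 0 0 0;0.003 0.124 0.0013 0 0 0' 0
python3 -m crank '0 0 0 0 0 0;0 0 0 0 0 0' 0.2 20
python3 - <<'E'
from h import *
row([.568,-.129,.146],173.4); im=save("wrist","w2.png")
cv2.imwrite("pics/w2c.png",cv2.resize(im[120:400,200:460,::-1],None,fx=2,fy=2))
E
```

```text
time: 3.9
ee_pos: [0.5675, -0.1287, 0.1463]
tcp_rot: [-90.0, -0.0, 173.5]
wrist_force: [0.2, 0.5, -0.3]
opening: 0.043
time: 4.1
ee_pos: [0.5683, -0.1289, 0.1479]
tcp_rot: [-90.0, 0.1, 173.6]
wrist_force: [0.7, -0.0, -0.5]
opening: 0.0339
t 4.1 q [-12.7773   8.4703   3.4685  84.8721   0.0007 -96.396 ] pos [ 0.5683 -0.1289  0.1479] [-89.9867   0.1253 173.6187] F [ 0.6829 -0.0348 -0.4501] op 0.03393150062134312
row [ 0.0003  0.0019  0.0002 -0.0002  0.0038 -0.0022]
```

View pics/w2c.png

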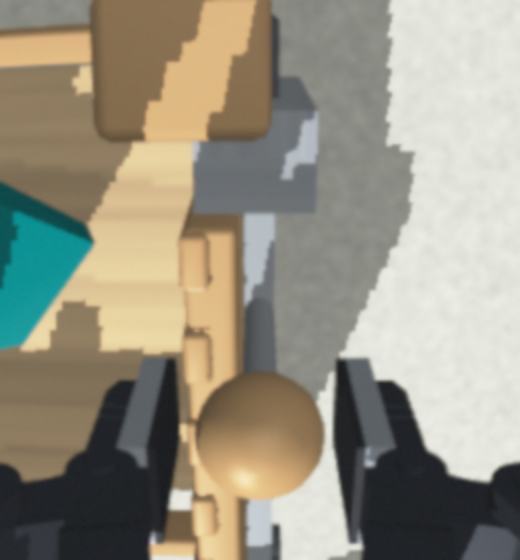

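The crop shows the ball (x 196–323) almost centred between the pads, about 4.5 mm clear on the left and 3.5 mm on the right. Any offset would push it inwards, which is the safe side. Closing now.

```bash
python3 -m crank '0 0 0 0 0 0;0 0 0 0 0 0' 0.36 20
python3 -m crank '0 0 0 0 0 0;0 0 0 0 0 0;0 0 0 0 0 0' 0.6 25
python3 -c "
from h import *
row([.568,-.129,.146],173.4)"
```

```text
time: 4.35
ee_pos: [0.5679, -0.1288, 0.1468]
tcp_rot: [-90.0, 0.0, 173.6]
wrist_force: [-0.1, -0.5, 0.1]
opening: 0.027
time: 4.65
ee_pos: [0.5677, -0.1288, 0.1469]
tcp_rot: [-90.0, 0.0, 173.6]
wrist_force: [-2.2, 0.9, 5.1]
opening: 0.0243
t 4.65 q [-12.7795   8.4834   3.3624  84.8537  -0.0056 -96.4247] pos [ 0.5677 -0.1288  0.1469] [-89.9916   0.0245 173.6451] F [-2.2067  0.88    5.1354] op 0.024320699813181797
row [-0.0003  0.0009  0.0002 -0.0001  0.0043 -0.0004]
```

```bash
python3 -m crank '0 -0.0013 -0.001 0 0 0;0 -0.0026 -0.002 0 0 0;0 -0.004 -0.0031 0 0 0;0 -0.0053 -0.0042 0 0 0;0 -0.0053 -0.0042 0 0 0;0 -0.0053 -0.0042 0 0 0;0 -0.0053 -0.0042 0 0 0'
python3 -m crank '0.0005 0 0 0 0 0;0.001 0 0 0 0 0;0.001 0 0 0 0 0'
python3 -m crank '0.0005 0 0 0 0 0;0.0005 0 0 0 0 0'
python3 -c "
from h import *
row([.568,-.129,.146],173.4)"
```

```text
time: 5.35
ee_pos: [0.5681, -0.1249, 0.1517]
tcp_rot: [-90.0, -0.0, 173.6]
wrist_force: [-2.0, -4.6, 2.1]
opening: 0.0241
time: 5.65
ee_pos: [0.5673, -0.1246, 0.1518]
tcp_rot: [-90.0, 0.0, 173.6]
wrist_force: [0.3, -5.3, 1.5]
opening: 0.0241
time: 5.85
ee_pos: [0.5669, -0.1246, 0.1518]
tcp_rot: [-90.0, 0.0, 173.6]
wrist_force: [0.7, -5.7, 1.4]
opening: 0.0242
t 5.85 q [-12.3885   8.2246   3.6226  85.3582  -0.0083 -96.0195] pos [ 0.5669 -0.1246  0.1518] [-89.9875   0.0387 173.631 ] F [ 0.7043 -5.6511  1.4272] op 0.02418533352545544
row [-0.0016  0.0058  0.0043 -0.0002  0.004  -0.0007]
```

```bash
python3 -m crank '0.0004 0 0.0005 0 0 0;0.0004 0 0.0005 0 0 0'
python3 -m crank '0.0004 0 0.0005 0 0 0;0.0004 0 0.0005 0 0 0'
python3 -c "
from h import *
row([.568,-.129,.146],173.4)"
```

```text
time: 6.05
ee_pos: [0.5665, -0.1247, 0.1517]
tcp_rot: [-90.0, 0.0, 173.7]
wrist_force: [1.9, -2.4, 0.6]
opening: 0.0243
time: 6.25
ee_pos: [0.5663, -0.1248, 0.1516]
tcp_rot: [-90.1, 0.1, 173.7]
wrist_force: [5.1, 0.2, -1.0]
opening: 0.024
t 6.25 q [-12.4604   8.1449   3.5087  85.3169   0.0758 -96.1337] pos [ 0.5663 -0.1248  0.1516] [-90.0703   0.0547 173.6733] F [ 5.0529  0.2396 -1.0319] op 0.02404244225556401
row [-0.0022  0.0056  0.004   0.0012  0.0048 -0.001 ]
```

Blocked by the lip: Fx is about 5 N at the knob, so about 3 N at the lip. I'll ease off slightly and climb in small steps under a light outward bias.

```bash
python3 -m crank '-0.0003 -0.0005 -0.0004 0 0 0;-0.0003 -0.001 -0.0008 0 0 0;-0.0003 -0.001 -0.0008 0 0 0'
python3 -m crank '0 -0.0005 -0.0004 0 0 0;0 -0.001 -0.0008 0 0 0;0 -0.001 -0.0008 0 0 0'
```

```text
time: 6.55
ee_pos: [0.5664, -0.1242, 0.1523]
tcp_rot: [-90.0, -0.0, 173.7]
wrist_force: [6.1, -1.0, -3.5]
opening: 0.0243
time: 6.85
ee_pos: [0.5664, -0.1234, 0.1532]
tcp_rot: [-90.0, -0.0, 173.7]
wrist_force: [5.8, -1.4, -4.3]
opening: 0.0243
```

```bash
python3 -m crank '-0.0003 -0.0005 -0.0004 0 0 0;-0.0003 -0.001 -0.0008 0 0 0;-0.0003 -0.001 -0.0008 0 0 0'
python3 -m crank '0 -0.0005 -0.0004 0 0 0;0 -0.001 -0.0008 0 0 0;0 -0.001 -0.0008 0 0 0'
```

```text
time: 7.15
ee_pos: [0.5666, -0.1226, 0.1543]
tcp_rot: [-90.0, -0.0, 173.7]
wrist_force: [5.0, 0.2, -5.8]
opening: 0.0243
time: 7.45
ee_pos: [0.5666, -0.1219, 0.1553]
tcp_rot: [-90.0, -0.0, 173.7]
wrist_force: [5.8, 0.9, -5.6]
opening: 0.0242
```

```bash
python3 -m crank '-0.0003 -0.0005 -0.0006 0 0 0;-0.0003 -0.001 -0.0012 0 0 0;-0.0003 -0.001 -0.0012 0 0 0'
python3 -m crank '0 -0.0005 -0.0006 0 0 0;0 -0.001 -0.0011 0 0 0;0 -0.001 -0.0011 0 0 0'
```

```text
time: 7.75
ee_pos: [0.5669, -0.1208, 0.1565]
tcp_rot: [-90.0, -0.0, 173.7]
wrist_force: [2.3, 0.9, -6.4]
opening: 0.0243
time: 8.05
ee_pos: [0.5671, -0.1198, 0.1577]
tcp_rot: [-90.0, -0.0, 173.7]
wrist_force: [2.2, 1.5, -6.0]
opening: 0.0241
```

```bash
python3 -m crank '0.0003 0 -0.0004 0 0 0;0.0003 0 -0.0004 0 0 0'
python3 -m crank '0.0003 0 0 0 0 0;0.0003 0 0 0 0 0'
```

```text
time: 8.25
ee_pos: [0.5671, -0.1196, 0.1579]
tcp_rot: [-90.0, 0.0, 173.6]
wrist_force: [2.1, 0.1, -6.5]
opening: 0.0241
time: 8.45
ee_pos: [0.5669, -0.1196, 0.1578]
tcp_rot: [-90.0, 0.0, 173.6]
wrist_force: [4.4, 0.3, -5.8]
opening: 0.0244
```

```bash
python3 -m crank '0 -0.0005 -0.0006 0 0 0;0 -0.001 -0.0011 0 0 0;0 -0.001 -0.0011 0 0 0' 0.6 20
python3 -m crank '0 -0.0005 -0.0006 0 0 0;0 -0.001 -0.0011 0 0 0;0 -0.001 -0.0011 0 0 0'
```

```text
time: 8.75
ee_pos: [0.567, -0.1185, 0.1589]
tcp_rot: [-90.0, 0.0, 173.6]
wrist_force: [4.7, -1.4, -3.9]
opening: 0.0242
time: 9.05
ee_pos: [0.5671, -0.1175, 0.1599]
tcp_rot: [-90.0, 0.0, 173.6]
wrist_force: [5.0, -1.7, -3.9]
opening: 0.0242
```

```bash
python3 -m crank '0 -0.0005 -0.0005 0 0 0;0 -0.001 -0.001 0 0 0;0 -0.001 -0.001 0 0 0'
python3 -m crank '0 -0.0005 -0.0005 0 0 0;0 -0.001 -0.001 0 0 0;0 -0.001 -0.001 0 0 0'
```

```text
time: 9.35
ee_pos: [0.5672, -0.1164, 0.1609]
tcp_rot: [-90.0, 0.0, 173.6]
wrist_force: [4.5, -2.0, -4.4]
opening: 0.0244
time: 9.65
ee_pos: [0.5673, -0.1155, 0.1619]
tcp_rot: [-90.0, 0.0, 173.6]
wrist_force: [4.6, -2.2, -3.9]
opening: 0.0245
```

```bash
python3 -c "
from h import *
row([.568,-.129,.146],173.4); im=save('side','s3.png')
a=cv2.resize(im[195:295,320:400,::-1],None,fx=5,fy=5,interpolation=cv2.INTER_CUBIC)
im=save('wrist','w3.png');b=cv2.resize(im[100:300,220:380,::-1],(400,500),interpolation=cv2.INTER_CUBIC)
cv2.imwrite('pics/c3.png',np.hstack([a,b]))"
```

```text
t 9.65 q [-11.4969   8.0308   4.5126  86.454   -0.0152 -95.1384] pos [ 0.5673 -0.1155  0.1619] [-89.9824   0.0264 173.6415] F [ 4.552  -2.1528 -3.8879] op 0.024541638444058343
row [-0.0022  0.0159  0.0134 -0.0003  0.0042 -0.0005]
```

View pics/c3.png

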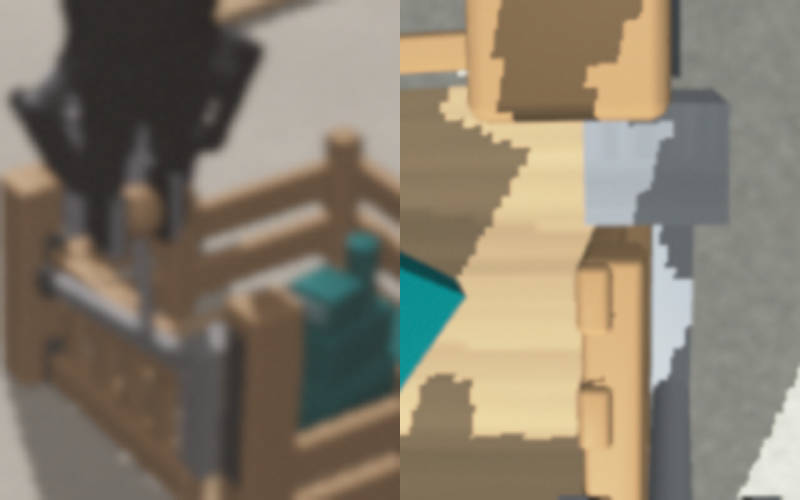

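The left crop shows the gripper holding the ball with the bar tilted up behind the grey catch plate. The right crop shows the bar entering under the hood with the gate still shut. I'll keep climbing.

```bash
python3 -m crank '0 -0.0005 -0.0005 0 0 0;0 -0.001 -0.001 0 0 0;0 -0.001 -0.001 0 0 0'
python3 -m crank '0 -0.0005 -0.0005 0 0 0;0 -0.001 -0.001 0 0 0;0 -0.001 -0.001 0 0 0'
```

```text
time: 10.05
ee_pos: [0.5673, -0.1143, 0.1629]
tcp_rot: [-90.0, 0.0, 173.6]
wrist_force: [3.3, -0.9, -2.2]
opening: 0.0243
time: 10.35
ee_pos: [0.567, -0.1132, 0.1637]
tcp_rot: [-90.0, -0.0, 173.7]
wrist_force: [0.2, -0.7, -2.9]
opening: 0.024
```

Fx has dropped to about 0, so the bar has cleared the lip. I'll raise it a touch more to centre it and pull out gently.

```bash
python3 -m crank '0 -0.0006 -0.0006 0 0 0;0.0005 -0.0008 -0.0008 0 0 0;0.001 -0.0008 -0.0008 0 0 0'
python3 -m crank '0.0005 0 0 0 0 0;0.001 0 0 0 0 0;0.0015 0 0 0 0 0'
```

```text
time: 10.65
ee_pos: [0.5665, -0.1123, 0.1645]
tcp_rot: [-90.0, 0.0, 173.6]
wrist_force: [0.7, 0.1, -4.3]
opening: 0.0241
time: 10.95
ee_pos: [0.5649, -0.1122, 0.1644]
tcp_rot: [-90.0, -0.0, 173.7]
wrist_force: [2.1, 1.0, -4.5]
opening: 0.024
```

```bash
python3 -m crank '0.0005 0 0 0 0 0;0.001 0 0 0 0 0;0.0015 0 0 0 0 0;0.002 0 0 0 0 0'
python3 -c "
from h import *
row([.568,-.129,.146],173.4)"
```

```text
time: 11.35
ee_pos: [0.5628, -0.1119, 0.1644]
tcp_rot: [-90.0, -0.0, 173.7]
wrist_force: [2.5, 2.7, -6.5]
opening: 0.0245
t 11.35 q [-11.2496   7.386    4.0734  86.7094   0.0056 -94.9075] pos [ 0.5628 -0.1119  0.1644] [-90.0075  -0.0214 173.6579] F [ 2.5435  2.6661 -6.465 ] op 0.02446726823938747
row [-0.007   0.0184  0.0164  0.0001  0.0045  0.0004]
```

```bash
cat >> h.py <<'E'
def swing(pts):
    s=bot.get_obs(); R=Ro.from_euler("xyz",s["tcp_rot"],degrees=True); p0=s["ee_pos"]
    H=np.array([.5934,-.0212]); yy=np.array([.1167,.9932]); xx=np.array([.9932,-.1167])
    for th,f in pts:
        a=.090*np.cos(f)-.067*np.sin(f); h=.1469+.09*np.sin(f)-.067*(1-np.cos(f))
        x,y=-.013,-(.020+a); c,sn=np.cos(th),np.sin(th)
        x,y=c*x+sn*y,-sn*x+c*y
        P=np.r_[H+x*xx+y*yy,h]; T=Ro.from_euler("xyz",[-90,0,173.65-np.degrees(th)],degrees=True)
        print(P,np.round(np.r_[R.inv().apply(P-p0),(R.inv()*T).as_rotvec()],4))
E
python3 -c "
from h import *
swing([(.07,.21)]+[(.07+.05*i,.21) for i in range(1,5)])"
```

```text
[ 0.5631 -0.1112  0.1642] [-0.0002  0.0002 -0.0008  0.0001  0.0701  0.0004]
[ 0.5587 -0.1096  0.1642] [ 0.0044  0.0002 -0.0019  0.0001  0.1201  0.0004]
[ 0.5543 -0.1077  0.1642] [ 0.0089  0.0002 -0.0032  0.0001  0.1701  0.0004]
[ 0.55   -0.1057  0.1642] [ 0.0134  0.0002 -0.0048  0.0001  0.2201  0.0004]
[ 0.5459 -0.1034  0.1642] [ 0.0178  0.0002 -0.0066  0.0001  0.2701  0.0004]
```

```bash
python3 -m crank '0 0 -0.001 0 0.035 0;0 0 -0.001 0 0.07 0;0.002 0 -0.0014 0 0.095 0;0.0044 0 -0.002 0 0.12 0'
python3 -m crank '0 0 0 0 0 0'
python3 -c "
from h import *
swing([(.12,.21),(.17,.21),(.22,.21),(.27,.21),(.32,.21),(.38,.21),(.44,.21),(.50,.21)])"
```

```text
time: 11.75
ee_pos: [0.5585, -0.1101, 0.1651]
tcp_rot: [-89.9, 0.0, 166.7]
wrist_force: [-1.3, -3.7, 1.4]
opening: 0.0244
time: 11.85
ee_pos: [0.5584, -0.1099, 0.1651]
tcp_rot: [-89.9, 0.0, 166.7]
wrist_force: [-2.1, -4.6, 3.0]
opening: 0.0242
[ 0.5587 -0.1096  0.1642] [-0.0002  0.0009 -0.0004 -0.0009 -0.0011 -0.0004]
[ 0.5543 -0.1077  0.1642] [ 0.0045  0.0009 -0.0012 -0.0009  0.0489 -0.0004]
[ 0.55   -0.1057  0.1642] [ 0.0091  0.0009 -0.0022 -0.0009  0.0989 -0.0004]
[ 0.5459 -0.1034  0.1642] [ 0.0137  0.0009 -0.0035 -0.0008  0.1489 -0.0005]
[ 0.5418 -0.1009  0.1642] [ 0.0182  0.0009 -0.005  -0.0008  0.1989 -0.0005]
[ 0.5371 -0.0977  0.1642] [ 0.0235  0.0009 -0.007  -0.0008  0.2589 -0.0005]
[ 0.5326 -0.0942  0.1642] [ 0.0287  0.0009 -0.0094 -0.0008  0.3189 -0.0005]
[ 0.5284 -0.0904  0.1642] [ 0.0337  0.0009 -0.0121 -0.0008  0.3789 -0.0006]
```

```bash
python3 -m crank '0.0022 0 0 0 0.024 0;0.0045 0 -0.0004 0 0.049 0;0.0091 0 -0.0014 0 0.099 0;0.0137 0 -0.0027 0 0.149 0;0.0137 0 -0.0027 0 0.149 0'
python3 -c "
from h import *
swing([(.27+.07*i,.21) for i in range(9)])"
```

```text
time: 12.35
ee_pos: [0.5455, -0.1039, 0.165]
tcp_rot: [-90.0, 0.0, 158.1]
wrist_force: [-3.8, -4.5, 4.8]
opening: 0.0239
[ 0.5459 -0.1034  0.1642] [-0.0002  0.0008 -0.0006 -0.0006 -0.0016 -0.0002]
[ 0.5402 -0.0999  0.1642] [ 0.0064  0.0008 -0.0017 -0.0006  0.0684 -0.0002]
[ 0.5349 -0.096   0.1642] [ 0.0128  0.0008 -0.0034 -0.0006  0.1384 -0.0002]
[ 0.5298 -0.0917  0.1642] [ 0.0191  0.0008 -0.0054 -0.0006  0.2084 -0.0002]
[ 0.525  -0.0871  0.1642] [ 0.0253  0.0008 -0.008  -0.0006  0.2784 -0.0003]
[ 0.5206 -0.0821  0.1642] [ 0.0312  0.0008 -0.0109 -0.0006  0.3484 -0.0003]
[ 0.5165 -0.0769  0.1642] [ 0.037   0.0008 -0.0142 -0.0006  0.4184 -0.0003]
[ 0.5128 -0.0714  0.1642] [ 0.0425  0.0008 -0.018  -0.0005  0.4884 -0.0003]
[ 0.5095 -0.0656  0.1642] [ 0.0477  0.0008 -0.0221 -0.0005  0.5584 -0.0003]
```

```bash
python3 -m crank '0.0064 0 -0.001 0 0.068 0;0.0128 0 -0.0026 0 0.138 0;0.0191 0 -0.0046 0 0.208 0;0.0253 0 -0.0071 0 0.278 0;0.0312 0 -0.01 0 0.348 0;0.037 0 -0.0133 0 0.418 0;0.0425 0 -0.017 0 0.488 0;0.0477 0 -0.021 0 0.558 0'
python3 -c "
from h import *
swing([(.83+.08*i,.21) for i in range(9)])"
```

```text
time: 13.15
ee_pos: [0.5088, -0.0665, 0.1649]
tcp_rot: [-90.0, -0.0, 126.0]
wrist_force: [-5.6, -3.0, 4.0]
opening: 0.0243
[ 0.5095 -0.0656  0.1642] [ 0.0003  0.0007 -0.0011 -0.0007 -0.0008  0.0002]
[ 0.5062 -0.0587  0.1642] [ 0.0078  0.0007 -0.0025 -0.0007  0.0792  0.0002]
[ 0.5035 -0.0517  0.1642] [ 0.0151  0.0007 -0.0044 -0.0007  0.1592  0.0001]
[ 0.5013 -0.0444  0.1642] [ 0.0223  0.0007 -0.007  -0.0007  0.2392  0.0001]
[ 0.4998 -0.0369  0.1642] [ 0.0292  0.0007 -0.0101 -0.0007  0.3192  0.0001]
[ 0.4988 -0.0294  0.1642] [ 0.0358  0.0007 -0.0138 -0.0007  0.3992  0.    ]
[ 0.4984 -0.0218  0.1642] [ 0.0422  0.0007 -0.0179 -0.0007  0.4792  0.    ]
[ 0.4987 -0.0142  0.1642] [ 0.0482  0.0007 -0.0226 -0.0007  0.5592 -0.    ]
[ 0.4996 -0.0067  0.1642] [ 0.0538  0.0007 -0.0277 -0.0007  0.6392 -0.0001]
```

```bash
python3 -m crank '0.0078 0 -0.001 0 0.079 0;0.0151 0 -0.003 0 0.159 0;0.0223 0 -0.0055 0 0.239 0;0.0292 0 -0.0086 0 0.319 0;0.0358 0 -0.0123 0 0.399 0;0.0422 0 -0.0164 0 0.479 0;0.0482 0 -0.021 0 0.559 0;0.0538 0 -0.0262 0 0.639 0'
python3 -m crank '0 0 0 0 0 0;0 0 0 0 0 0'
python3 -c "
from h import *
swing([(1.47,.21-.03*i) for i in range(8)])
im=save('scene','sc4.png')[200:340,220:380,::-1];cv2.imwrite('pics/c4.png',cv2.resize(im,None,fx=4,fy=4))"
```

```text
time: 13.95
ee_pos: [0.4981, -0.007, 0.1646]
tcp_rot: [-89.9, -0.1, 89.4]
wrist_force: [-5.1, -0.9, 3.6]
opening: 0.0241
time: 14.15
ee_pos: [0.4981, -0.0069, 0.1646]
tcp_rot: [-89.9, -0.1, 89.7]
wrist_force: [-5.5, 1.2, 3.6]
opening: 0.0238
[ 0.4996 -0.0067  0.1642] [ 0.0002  0.0004 -0.0015 -0.0014  0.0042  0.0013]
[ 0.4971 -0.0066  0.1619] [ 0.0002  0.0026  0.001  -0.0014  0.0042  0.0013]
[ 0.4946 -0.0066  0.1596] [ 0.0002  0.005   0.0034 -0.0014  0.0042  0.0013]
[ 0.4923 -0.0066  0.1572] [ 0.0003  0.0074  0.0058 -0.0014  0.0042  0.0013]
[ 0.49   -0.0065  0.1547] [ 0.0003  0.0099  0.0081 -0.0014  0.0042  0.0013]
[ 0.4878 -0.0065  0.1522] [ 0.0003  0.0124  0.0103 -0.0014  0.0042  0.0013]
[ 0.4857 -0.0065  0.1496] [ 0.0003  0.015   0.0124 -0.0014  0.0042  0.0013]
[ 0.4836 -0.0064  0.1469] [ 0.0003  0.0177  0.0144 -0.0014  0.0042  0.0013]
```

View pics/c4.png

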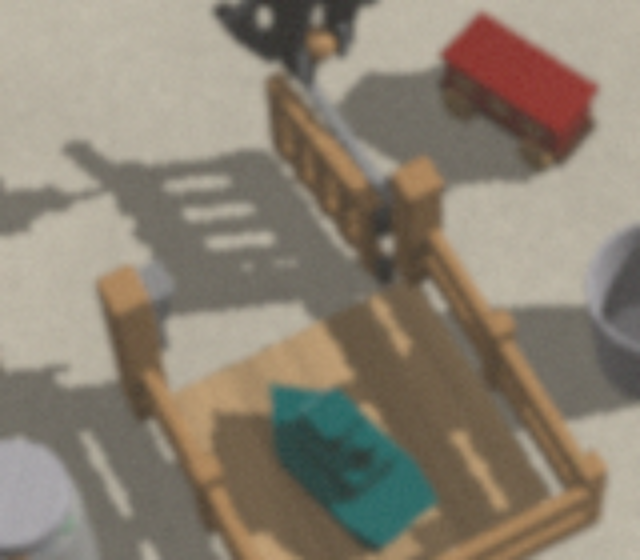

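The crop shows the gate standing open at about a right angle with the knob in the fingers; the carriage is untouched. Next I'll lower the bar along its arc and release.

```bash
python3 -m crank '0 0.0026 0.0022 0 0 0;0 0.005 0.0046 0 0 0;0 0.0074 0.007 0 0 0;0 0.0099 0.0093 0 0 0;0 0.0124 0.0115 0 0 0;0 0.015 0.0136 0 0 0;0 0.0168 0.0152 0 0 0;0 0.0168 0.0152 0 0 0'
python3 -m crank '0 0 0 0 0 0;0 0 0 0 0 0;0 0 0 0 0 0;0 0 0 0 0 0' 0
python3 -m crank '0 0 0 0 0 0;0 -0.005 0 0 0 0;0 -0.015 0 0 0 0;0 -0.035 0 0 0 0;0 -0.065 0 0 0 0;0 -0.1 0 0 0 0;0 -0.13 0 0 0 0;0 -0.13 0 0 0 0'
python3 -c "
from h import *
im=save('wrist','w5.png');cv2.imwrite('pics/w5.png',im[:,:,::-1]); im2=save('side','s5.png')
c=np.hstack([cv2.resize(im,(400,300)),cv2.resize(im2[170:320,230:430],(400,300))]);cv2.imwrite('pics/c5.png',c[:,:,::-1])"
```

```text
time: 15.0
ee_pos: [0.483, -0.0071, 0.1476]
tcp_rot: [-89.9, -0.1, 89.7]
wrist_force: [-5.4, 0.6, 3.3]
opening: 0.0239
time: 15.4
ee_pos: [0.4839, -0.0076, 0.1477]
tcp_rot: [-90.0, -0.0, 89.6]
wrist_force: [0.1, 0.7, -0.8]
opening: 0.0426
time: 16.2
ee_pos: [0.4847, -0.0076, 0.2827]
tcp_rot: [-90.4, 0.0, 89.7]
wrist_force: [-0.3, -0.0, -1.1]
opening: 0.0424
```

View pics/c5.png

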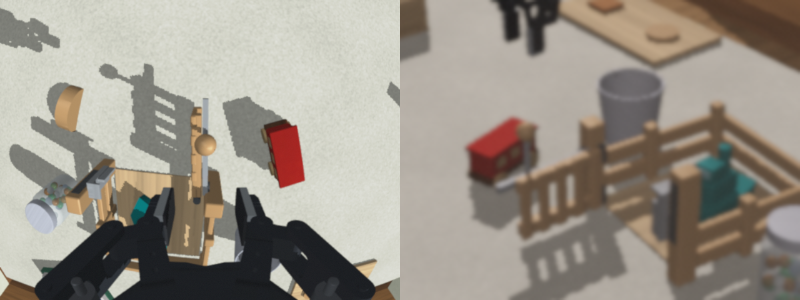

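The gripper is clear of everything. The wrist view shows the knob at about (328,232) full scale with the gate and bar standing out towards the robot, and in the side view the bar is level on the open gate. I'll check the angle and tilt numerically.

Run:
```python
from h import *
k=plane("wrist",328,232,.155); print("knob",k)
H=np.array([.5934,-.0212]);yy=np.array([.1167,.9932]);xx=np.array([.9932,-.1167])
r=k[:2]-H; v=np.array([r@xx,r@yy]); print("radius",np.linalg.norm(v),"(level: .1108)  gate",np.arctan2(-v[0],-v[1])-np.arctan2(.013,.11))
# bar: outer tip and visible pivot-side, top z .093
a,b=plane("wrist",206*1.6,98*1.6,.093),plane("wrist",206*1.6,185*1.6,.093); d=(b-a)[:2]
print(a,b,"bar dir -> gate",1-1+np.arccos(np.clip(d@yy/np.linalg.norm(d),-1,1)))
```

```text
knob [ 0.4804 -0.0068  0.155 ]
radius 0.11394141412745912 (level: .1108)  gate 1.462911083007425
[ 0.4325 -0.0051  0.093 ] [ 0.5636 -0.0057  0.093 ] bar dir -> gate 1.4583189481780097
```

```bash
python3 -c "
from h import *
print(bot.get_obs()['wrist_force']);bot.job_done()"
```

```text
[-0.2891 -0.0285 -0.7304]
the job is handed in; nothing more can be done
```

The gate is standing open at about 1.46 rad, the latch bar is back level, and the job is handed in at about 16 s of the 48 s allowed.

- **Lift:** I pinched the knob from above and raised the bar in small steps with a light outward pull. With the gate still shut, the bar rose to about 0.2 rad. The lip force, worked out from the wrist reading, was about 4 N at most. The pull dropped to about 0 once the bar cleared the lip.
- **Swing:** I swung the gate open along its arc, lowered the bar, let go and moved up clear of the toys.
- **Gate angle:** measured from the knob it is 1.463 rad, and from the bar's direction 1.458 rad, so the two agree.
- **Bar level:** the knob lies 114 mm from the hinge axis, where a level bar should give 111 mm. A lifted bar would give less, so the 3 mm difference fits measurement error. I did not measure the tilt directly.
- **Gripper and toys:** the wrist force after release was below 1.2 N, about the noise level. No toy looked shifted or tipped in the last pictures, though I did not measure their positions.

No check failed. The only slip was in following the bar's arc: extra force along the bar built up several times during the lift and swing. It stayed within about 8 N at the wrist, and I eased it off during the lift; on the swing it stayed until release.

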